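# Put the inspection lamp back on its charging ring

## Task

The rechargeable inspection lamp is standing on its tail on the electronics bench. Pick it up and lower it, handle first, down through the ring of its charging stand, and push it gently against the spring pad until its head sits fully home on the ring and presses the charging contacts, then let go. The stand is only plastic, so feel your way in and never force it or drop the lamp, keep the lamp upright, and leave everything else on the bench where it is.

Things in the scene. Friction and masses are not known exactly. Their poses are not given: they have to be found in the camera images.
- lamp_center (a point): Inspection lamp, 148 mm tall, 0.18 to 0.27 kg, standing on its tail. Point: on its axis, half-way up, 74 mm above the tail; z along the axis, out of the lens. Handle: teal, round, 26 mm across, 100 mm long from the tail, whose edge has a 3 mm chamfer. It is round, so its turn about z does not matter.
- lamp_head (a point): Centre of the lamp's silver head, 124 mm above the tail, 50 mm above the lamp's centre. Head: round, 46 mm across, 48 mm tall, flat underside 100 mm above the tail. Take it from above by the upper half of the head (10 to 15 mm below the top), so that the fingertips stay above its underside.
- stand: Charging stand, fixed to the bench: dark base plate 155 x 110 x 12 mm with a steel post at its +x end and a white ring on an arm clamped to the post. Origin: on the bench, plumb under the ring's nominal axis; z up. It is plastic: pushing the lamp or the hand on it with more than 25 N damages it, and on the rigid rim that is reached within a millimetre.
- post_top (a point): Top of the steel post (14 mm across), 78 mm from the ring's nominal axis along the stand's +x and 140 mm above the bench. The ring's clamp was set on it by hand: the arm may stand up to 0.055 rad to either side, which shifts the ring's axis up to 4.3 mm along the stand's y. The clamp does not give.
- ring_nominal (a point): Where the centre of the ring's top would be by the drawing, 129 mm above the bench. The real ring is not measured: up to 10 mm higher or lower and 4.3 mm aside; find it by feel or sight. Ring: 52 mm across, 24 mm tall, bore 29 mm; its mouth flares to 38 mm over the top 7 mm and leads the tail in; flat rim around it.
- contact (a joint): Two brass pins on one spring, standing 5 mm out of the ring's rim. 0 = up, 0.005 m = flush (1.2 N); above 0.0035 it charges. A black spring pad, 16 mm below the rim on the side away from the post, grips the handle: the lamp does not sink by its own weight but must be pushed with 3 to 10 N from where its tail meets the pad until the head lands.

How it is judged (in metres and radians):
On the way, in this order (a step that is already met when the one before it is completed fails the run):
1. the lamp is lifted upright off the bench (height (world z) of lamp_center above 0.13 m and angle between lamp_center's own z axis and vertical below 0.2 rad), for 0.2 s.
2. its handle is in the ring, upright (horizontal distance between lamp_center and stand below 0.012 m and height (world z) of lamp_center below 0.19 m and angle between lamp_center's own z axis and vertical below 0.15 rad), for 0.1 s.
At the end, for the whole second after the job is handed in: The lamp hangs upright (within 0.08 rad) in the ring, handle down, its axis within 12 mm of the stand's nominal ring axis, its head home on the rim with the charging contacts pressed in by more than 3.5 of 5 mm, released and at rest (value of joint contact above 0.0035 m and horizontal distance between lamp_center and stand below 0.012 m and angle between lamp_center's own z axis and vertical below 0.08 rad and height (world z) of lamp_center below 0.12 m and linear speed of lamp below 0.02 m/s); the robot touches nothing.
It fails at once if the lamp is forced into the stand: contact forces between them, the spring pad's grip of about 15 N included, add up to more than 45 N (contact force between lamp and stand above 45 N).
It fails at once if the gripper leans on the stand with more than 35 N (contact force between any of the fingers, the arm and stand above 35 N).
It fails at once if the lamp is tipped over (angle between lamp_center's own z axis and vertical above 0.5 rad).
It fails at once if the lamp is dropped into or onto the ring instead of being lowered (horizontal distance between lamp_center and stand below 0.02 m and height (world z) of lamp_center below 0.21 m and linear speed of lamp above 0.35 m/s).
It fails at once if something else on the bench is shoved more than 20 mm (distance of any of breadboard, motor, multimeter, spool, driver, tray, wheel from where it was at the start of the episode above 0.02 m).
It also fails if it takes over 72 s, if anything falls off the work surface, if the arm or the gripper's body presses on something with over 40 N, if the wrist force passes 120 N, or if a joint passes its speed limit or range.

## Robot

A 6-joint arm with a two-finger parallel gripper is mounted at the origin on the work surface. World frame = base frame: x ahead of the robot, y to its left, z up, the work surface at z = 0. Lengths are in m, angles in degrees, forces in N, time in s.
With the tool pointing down it reaches from about 0.275 to 0.875 m from the base axis. Payload 12.5 kg.
Tool frame: the origin (TCP) lies at the centre of the arm's flange, where the gripper is bolted on; the fingertips stand 173 mm ahead of it and the grasp point (between the pads) lies 155 mm ahead of it (robot.tip_reach is the distance from the TCP to the fingertips, in m); z points along the fingers, y is the direction in which the jaws open and shut (so a half turn about z gives the same grasp; the last joint's range is limited). The gripper opens to 85 mm and grips with 20 to 120 N. Pads are 22 mm wide; open, the fingers measure 114 mm over their backs; the gripper's body (76 mm by 85 mm) begins 54 mm behind the grasp point. The pads swing forward as they close: fully open they stand 13 mm farther back than shut.
Start: joints at [68.262, 20.094, 94.641, -0, 65.266, -4.847], TCP at [0.16, 0.526, 0.405] pointing down, gripper open.
Joint ranges: [-157.81, 157.81], [-45, 120.19], [0.68, 151.7], [-89.99, 269.99], [4.06, 180], [-164.3, 164.3]. Speed limits (degrees/s): [127.2, 127.2, 159.86, 180, 180, 180].

## Interface

Orientations are given as a 3x3 rotation matrix whose columns are the frame's x, y, z axes.
In Python, from bench import telemetry, snapshot, camera_params, ticket, robot gives the robot as it stands.
- The arm moves only by the shell command python3 -m jog 'ROWS' [OPENING] [FORCE]. ROWS is text: rows parted by semicolons, each of 4 numbers parted by spaces: the shift along the tool's x, y, z in cm, then the turn about the tool's z in degrees. A call has 1 to 12 rows; each row shifts and turns the pose as measured when the row begins, along the tool's axes as they then stand; what a row does not reach is not made up. A row lasts 1/12 s, in which the tool goes at most 41.7 mm and 7.16 degrees, less where a joint would pass 70% of its speed; a pose out of reach is approached as far as the arm can. A call is refused whole if a number of a shift passes 4.17 or a number of a turn 7.16, either way. A call with a gripper value outside its range is refused whole. OPENING is the gripper command: -1 is shut, 1 is fully open, values between are in proportion, set as the call begins (- or left out, the last holds). The fingers move at their own pace and stop on an object; FORCE is the grip in N (left out, the last holds). Time passes only in rows, so rows that do not move let the fingers close. It gives the time, the measured TCP pose, the force and the opening at its end, in the units of the state.
- telemetry.get_obs(): the state, without advancing time (a new reading comes with each control period).
- snapshot(name): name is "scene" or "top"; returns the picture (420x560x3 uint8, blue, green, red); there is no depth.
- camera_params(name): a dict with "fx", "fy", "cx", "cy" (pixels), "R" (3x3) and "t" (3): a world point X has camera coordinates R X + t. Camera axes: x right, y down, z forward; pixel columns grow to the right and rows downward; lengths in m; the calibration is good to about 2 mm. A picture is of the moment at which its call begins. camera_params takes no time and is no camera call.
- ticket.job_done(): hands the job in, once; it reports no verdict.
The state is a dict: "time_s": time; "joint_positions": joint angles; "qvel": joint speeds; "tau": joint torques, N m; "tcp_pos": TCP position; "eef_rot": TCP orientation; "contact_force": force on the tool from outside, world axes, zero at the start; "moment": the same for the moment, N m; "grip_width": finger opening in m.
Only numpy, scipy, OpenCV 4.12 (cv2) and the standard library are available. Lean on these libraries where they do the work, as an engineer would, in place of code of your own. Each camera call takes 0.05 s, during which the arm holds its last target.

## Working session

There is one attempt and no reset: what is moved stays moved. The work goes in short steps, Python scripts to look and compute and a shell command to move; the robot and the scene stay as the last step left them, time stands still between calls to the robot, and variables do not carry over. Pictures are saved under pics/ and viewed, and the job is handed in when it is done.

```bash
mkdir -p pics; ls
python3 - <<'E'
from bench import telemetry, snapshot, camera_params, robot
import cv2
for n in("scene","top"):
    cv2.imwrite(f"pics/{n}0.png",snapshot(n)); p=camera_params(n); print(n,p)
print(telemetry.get_obs()); print([a for a in dir(robot) if a[0]!='_'])
E
```

```text
pics
scene {'fx': 546.180591297826, 'fy': 546.180591297826, 'cx': 285.51876484437554, 'cy': 214.19827635314297, 'R': array([[ 0.6456915 ,  0.76351766, -0.01110248],
       [ 0.64741593, -0.55510036, -0.52222237],
       [-0.404889  ,  0.33000662, -0.85273708]]), 't': array([-0.34137311, -0.28650724,  1.34748923])}
top {'fx': 417.24369200941493, 'fy': 417.24369200941493, 'cx': 287.51699808506476, 'cy': 216.51898424030193, 'R': array([[ 0.02579098, -0.99966584,  0.00174109],
       [-0.98693851, -0.0257396 , -0.15902784],
       [ 0.15901952,  0.00238314, -0.98727256]]), 't': array([-0.0325384 ,  0.54354539,  0.78378847])}
{'time_s': 0.1, 'joint_positions': array([ 6.82611445e+01,  2.01195065e+01,  9.46723876e+01, -1.34810417e-03,
        6.52647304e+01, -4.84473067e+00]), 'qvel': array([-0.0166812 , -0.00736752, -0.06742323, -0.08252769,  0.00862414,
       -0.06993357]), 'tau': array([-3.58707189e-05, -5.06836081e+01, -2.91878343e+01, -1.62878987e-04,
        2.61689391e-03,  4.95937593e-05]), 'tcp_pos': array([0.15974389, 0.52617016, 0.40423478]), 'eef_rot': array([[-9.56846241e-01,  2.90594478e-01, -3.46186969e-04],
       [ 2.90594677e-01,  9.56845795e-01, -9.25913396e-04],
       [ 6.21822258e-05, -9.86556844e-04, -9.99999511e-01]]), 'contact_force': array([-0.00577384,  0.25520731, -0.55479983]), 'moment': array([-0.03423806,  0.00789461, -0.01863515]), 'grip_width': 0.08518496942119945}
['Unreachable', 'tip_reach']
```

View pics/scene0.png

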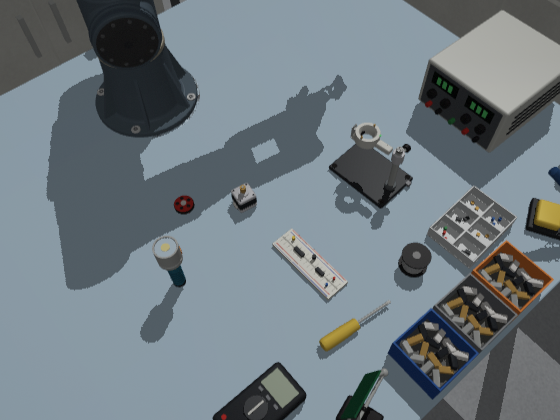

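View pics/top0.png

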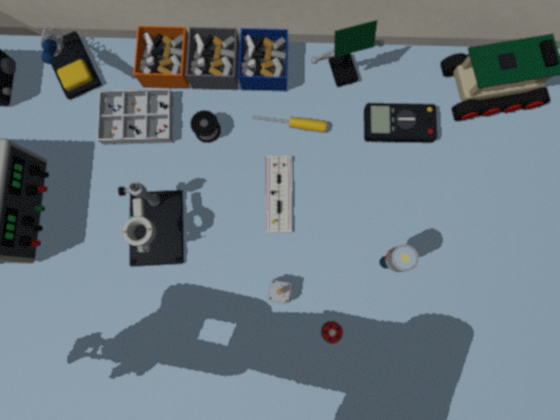

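Run:
```python
from bench import camera_params
import cv2,numpy as np
for n in("scene","top"):
    p=camera_params(n); print(n,-p["R"].T@p["t"])
s=cv2.imread("pics/scene0.png");t=cv2.imread("pics/top0.png")
def crop(im,x,y,w,h,k): return cv2.resize(im[y:y+h,x:x+w],None,fx=k,fy=k,interpolation=cv2.INTER_CUBIC)
a=crop(s,320,110,100,100,4);b=crop(s,130,215,100,100,4) 
c=crop(t,110,175,100,100,4);d=crop(t,360,220,100,100,4)
cv2.imwrite("pics/c1.png",np.hstack([a[:, :400],c]));cv2.imwrite("pics/c2.png",np.hstack([b,d]))
```

```text
scene [ 0.95149463 -0.34307624  0.99564346]
top [ 0.41264741 -0.02040476  0.86030835]
```

View pics/c1.png

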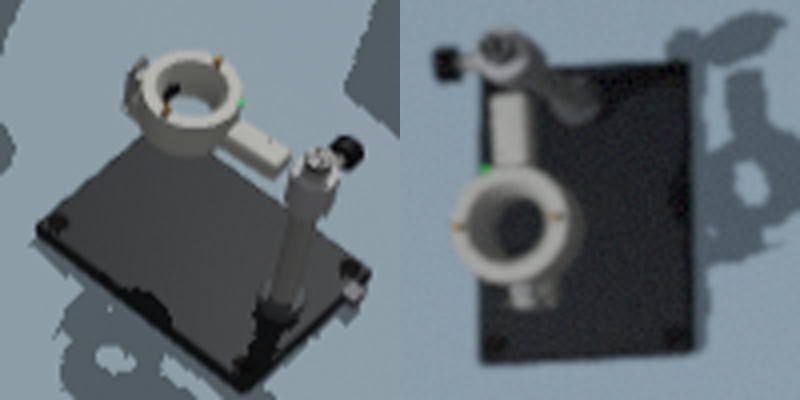

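View pics/c2.png

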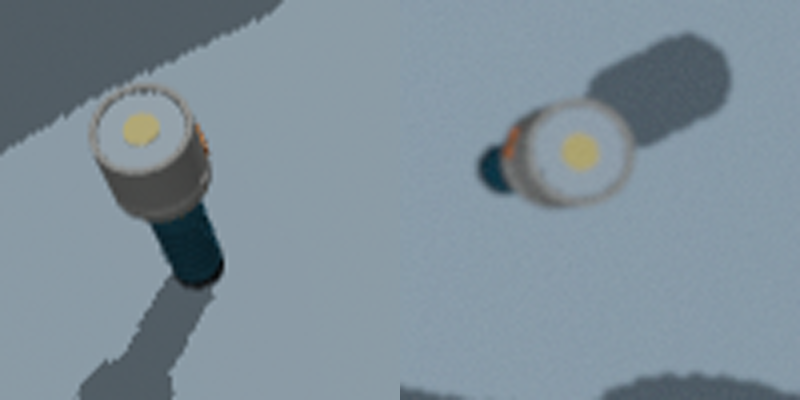

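```bash
cat > h.py <<'E'
import numpy as np
from scipy.optimize import least_squares
from bench import camera_params
P={n:camera_params(n) for n in("scene","top")}
OFF={'s_st':(320,110),'s_l':(130,215),'t_st':(110,175),'t_l':(360,220)}
def o(k,c): return (np.array(c)+.5)/4-.5+np.array(OFF[k])
def proj(n,X):
    p=P[n];c=p["R"]@X+p["t"];return np.array([p["fx"]*c[0]/c[2]+p["cx"],p["fy"]*c[1]/c[2]+p["cy"]])
def tri(s,t):
    r=least_squares(lambda X:np.r_[proj("scene",X)-s,proj("top",X)-t],[.4,0,.1]);return r.x,r.fun
def plane(n,u,z):
    p=P[n];d=p["R"].T@np.array([(u[0]-p["cx"])/p["fx"],(u[1]-p["cy"])/p["fy"],1]);C=-p["R"].T@p["t"]
    return C+d*(z-C[2])/d[2]
E
python3 - <<'E'
from h import *
np.set_printoptions(precision=4,suppress=True)
for nm,a,b in[("pinA",(218,60),(157,213)),("pinB",(166,106),(59,227)),("pinsw",(218,60),(59,227)),("ringc",(190,87),(108,222)),("green",(241,104),(86,170)),("post",(320,158),(97,45))]:
    print(nm,*tri(o('s_st',a),o('t_st',b)))
print("lamp",*tri(o('s_l',(141,129)),o('t_l',(180,152))))
print("lamp plane",plane("scene",o('s_l',(141,129)),.148),plane("top",o('t_l',(180,152)),.148))
for c in[(78,68),(290,62),(294,352),(82,362)]:print("corner t",plane("top",o('t_st',c),.012))
for c in[(38,228),(370,270),(242,388)]:print("corner s",plane("scene",o('s_st',c),.012))
print("post z.14",plane("top",o('t_st',(97,45)),.14),plane("scene",o('s_st',(320,158)),.14))
E
```

```text
pinA [0.5064 0.227  0.1622] [-9.0688  3.8345 -7.0976 -4.1695]
pinB [0.4918 0.2635 0.1085] [ 8.5811 -3.6806  6.8079  3.9939]
pinsw [0.4961 0.2668 0.1341] [-0.3014  0.134  -0.2369 -0.1385]
ringc [0.4987 0.2456 0.1322] [ 0.1256 -0.0534  0.0991  0.0582]
green [0.5221 0.2585 0.1297] [-0.1017  0.0454 -0.0816 -0.0477]
post [0.5768 0.255  0.1404] [-0.5404  0.2556 -0.4481 -0.2603]
lamp [ 0.4618 -0.2199  0.1474] [-0.1011  0.0006 -0.0808 -0.0524]
lamp plane [ 0.4623 -0.2199  0.148 ] [ 0.4617 -0.2199  0.148 ]
corner t [0.5931 0.312  0.012 ]
corner t [0.5991 0.2022 0.012 ]
corner t [0.4494 0.1903 0.012 ]
corner t [0.4416 0.2969 0.012 ]
corner s [0.4528 0.1916 0.012 ]
corner s [0.5926 0.3104 0.012 ]
corner s [0.6009 0.2024 0.012 ]
post z.14 [0.5765 0.2544 0.14  ] [0.5769 0.2566 0.14  ]
```

Run:
```python
import cv2,numpy as np
from h import *
s=cv2.imread("pics/scene0.png");t=cv2.imread("pics/top0.png")
def draw(im,n,x,y,w,h,k,c,col=(0,0,255)):
    out=cv2.resize(im[y:y+h,x:x+w],None,fx=k,fy=k,interpolation=cv2.INTER_CUBIC); raw=out.copy()
    for r in(.026,.019):
        a=np.linspace(0,2*np.pi,80)
        pts=np.array([(proj(n,np.array([c[0]+r*np.cos(q),c[1]+r*np.sin(q),c[2]]))-[x,y]+.5)*k-.5 for q in a])
        cv2.polylines(out,[np.round(pts).astype(np.int32)],True,col,1)
    return np.hstack([raw,out])
c=(.4985,.2456,.1315)
cv2.imwrite("pics/r1.png",np.vstack([draw(s,"scene",345,115,50,37,8,c),draw(t,"top",115,210,50,37,8,c)]))
```

```text
(no output)
```

View pics/r1.png

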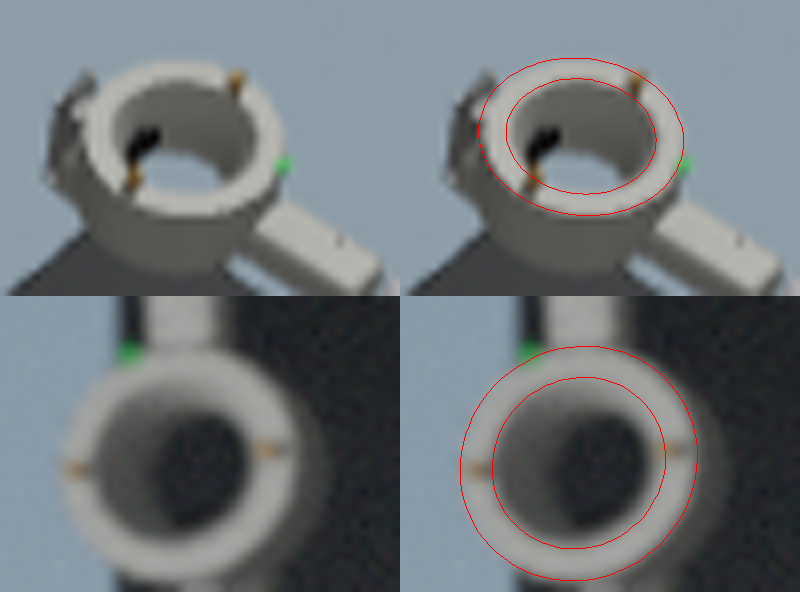

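The ring rim fits at about (0.4985, 0.2455, 0.131), and the lamp axis is at (0.4617, -0.220). First I align the jaws with world y and head toward the lamp.

```bash
python3 -m jog '0 0 0 -5.6;0 0 0 -5.6;0 0 0 -5.6;0 0 0 0' 1 40; python3 -c "
from bench import telemetry as t
o=t.get_obs();print(o['time_s'],o['eef_rot'],o['tcp_pos'],o['contact_force'])"
```

```text
time_s: 0.43
tcp_pos: [0.1596, 0.5259, 0.4029]
eef_rot: [[-1.0, -0.011, -0.001], [-0.011, 1.0, -0.004], [0.001, -0.004, -1.0]]
contact_force: [-0.2, 0.1, 0.0]
grip_width: 0.0851
0.4333 [[-0.99994257 -0.01061991 -0.00144206]
 [-0.01061459  0.99993701 -0.00364868]
 [ 0.00148072 -0.00363317 -0.9999923 ]] [0.15962143 0.5259156  0.40287736] [-0.20659649  0.08973768  0.00331376]
```

```bash
python3 -m jog '-1.5 -3.7 0 0;-1.5 -3.7 0 0;-1.5 -3.7 0 0;-1.5 -3.7 0 0;-1.5 -3.7 0 0;-1.5 -3.7 0 0;-1.5 -3.7 0 0;-1.5 -3.7 0 0;-1.5 -3.7 0 0;-1.5 -3.7 0 0;-1.5 -3.7 0 0;-1.5 -3.7 0 0'
```

```text
time_s: 1.43
tcp_pos: [0.338, 0.0663, 0.4023]
eef_rot: [[-1.0, 0.021, 0.0], [0.021, 1.0, -0.003], [-0.0, -0.003, -1.0]]
contact_force: [0.9, 0.4, 0.3]
grip_width: 0.0856
```

```bash
python3 -m jog '-1.6 -3.7 0 0;-1.6 -3.7 0 0;-1.6 -3.7 0 0;-1.6 -3.7 0 0;-1.6 -3.7 0 0;-1.6 -3.7 0 0;-1.6 -3.7 0 0;-0.8 -1.6 0 0;0 0 0 0;0 0 0 0'
```

```text
time_s: 2.27
tcp_pos: [0.4484, -0.2314, 0.4027]
eef_rot: [[-0.998, 0.066, 0.002], [0.066, 0.998, -0.004], [-0.003, -0.004, -1.0]]
contact_force: [-0.8, 0.3, -0.1]
grip_width: 0.0855
```

```bash
python3 -m jog '-0.7 0.7 0 -2;-0.5 0.5 0 -2;0 0 0 0;0 0 0 0'; python3 -c "
from bench import telemetry as t
o=t.get_obs();print(o['time_s'],o['eef_rot'].round(4),o['tcp_pos'],o['contact_force'])"
```

```text
time_s: 2.6
tcp_pos: [0.4618, -0.216, 0.4025]
eef_rot: [[-1.0, -0.009, 0.001], [-0.009, 1.0, -0.003], [-0.001, -0.003, -1.0]]
contact_force: [-0.1, 0.1, 0.8]
grip_width: 0.0853
2.6 [[-1.     -0.0092  0.0014]
 [-0.0092  1.     -0.0029]
 [-0.0014 -0.0029 -1.    ]] [ 0.46176343 -0.21596085  0.40249342] [-0.1477162   0.13759833  0.81113208]
```

```bash
python3 -m jog '0 -0.35 1.5 0;0 0 2 0;0 0 2 0;0 0 2 0;0 0 1.5 0;0 0 1 0;0 0 0 0;0 0 0 0'
python3 - <<'E'
from bench import telemetry as t,snapshot
import cv2,numpy as np
o=t.get_obs();print(o['time_s'],o['eef_rot'].round(4),o['tcp_pos'],o['contact_force'])
cv2.imwrite("pics/g1.png",snapshot("scene")[180:330,90:290].repeat(3,0).repeat(3,1))
E
```

```text
time_s: 3.27
tcp_pos: [0.4627, -0.2144, 0.3015]
eef_rot: [[-1.0, -0.016, 0.006], [-0.016, 1.0, -0.005], [-0.006, -0.005, -1.0]]
contact_force: [-0.6, 0.2, -0.3]
grip_width: 0.0853
3.2667 [[-0.9999 -0.016   0.006 ]
 [-0.0161  0.9999 -0.0053]
 [-0.0059 -0.0054 -1.    ]] [ 0.46272822 -0.21437997  0.30145711] [-0.58614106  0.17103061 -0.31021043]
```

View pics/g1.png

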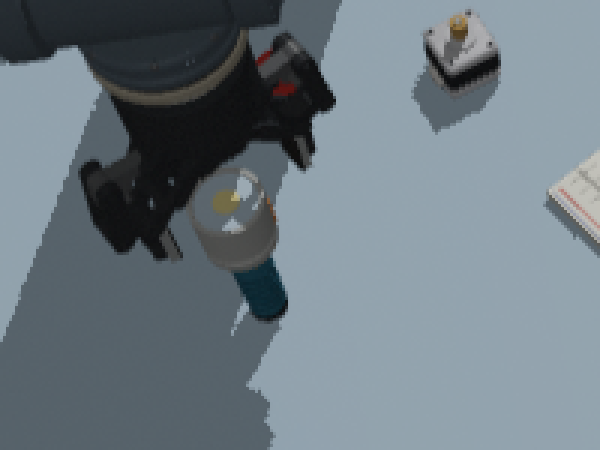

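Run:
```python
from h import *
for z in(.12,.13,.14,.15):
  print(z,[((proj("scene",np.array([.463,-.2152+s*d,z]))-[90,180])*3).round(0) for s in(-1,1) for d in(.0425,.05)])
```

```text
0.12 [array([181., 260.]), array([171., 268.]), array([299., 179.]), array([309., 172.])]
0.13 [array([178., 253.]), array([167., 260.]), array([296., 171.]), array([307., 164.])]
0.14 [array([174., 245.]), array([163., 253.]), array([294., 163.]), array([304., 155.])]
0.15 [array([170., 237.]), array([159., 245.]), array([291., 154.]), array([301., 147.])]
```

```bash
python3 -m jog '0.2 -0.45 0.7 0.5;0 0 0.7 0.5;0 0 0 0;0 0 0 0'; python3 -c "
from bench import telemetry as t
o=t.get_obs();print(o['time_s'],o['eef_rot'].round(4),o['tcp_pos'],o['tcp_pos']+o['eef_rot'][:,2]*.15)"
```

```text
time_s: 3.65
tcp_pos: [0.4613, -0.2197, 0.2889]
eef_rot: [[-1.0, 0.003, 0.01], [0.003, 1.0, -0.008], [-0.01, -0.008, -1.0]]
contact_force: [-0.4, -0.4, 0.3]
grip_width: 0.0854
3.65 [[-0.9999  0.0034  0.0102]
 [ 0.0033  1.     -0.0078]
 [-0.0102 -0.0078 -0.9999]] [ 0.4612634  -0.21972919  0.28889656] [ 0.46278619 -0.22090047  0.13890886]
```

```bash
python3 -m jog '0 0 0 0;0 0 0 0;0 0 0 0;0 0 0 0;0 0 0 0;0 0 0 0' -1 50
python3 - <<'E'
from bench import telemetry as t,snapshot
import cv2,numpy as np
o=t.get_obs();print(o['time_s'],o['eef_rot'].round(4),o['tcp_pos'],o['contact_force'],o['grip_width'])
cv2.imwrite("pics/g2.png",snapshot("scene")[180:330,90:290].repeat(3,0).repeat(3,1))
E
```

```text
time_s: 4.15
tcp_pos: [0.4614, -0.2197, 0.2897]
eef_rot: [[-1.0, 0.004, 0.011], [0.004, 1.0, -0.008], [-0.011, -0.008, -1.0]]
contact_force: [0.1, -0.7, -1.0]
grip_width: 0.0449
4.15 [[-0.9999  0.0038  0.0109]
 [ 0.0037  1.     -0.0076]
 [-0.0109 -0.0075 -0.9999]] [ 0.46137463 -0.21966711  0.28969194] [ 0.07686946 -0.72156064 -1.03716715] 0.04485080936052064
```

View pics/g2.png

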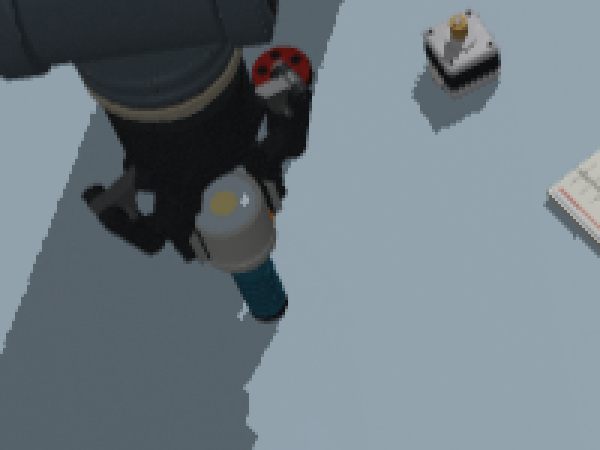

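```bash
python3 -m jog '0 0 -1 0;0 0 -2 0;0 0 -3 0;0 0 -3 0;0 0 -3 0;0 0 -3 0;0 0 -2 0;0 0 -1 0;0 0 0 0'
python3 - <<'E'
from bench import telemetry as t,snapshot
import cv2,numpy as np
o=t.get_obs();print(o['time_s'],o['eef_rot'].round(4),o['tcp_pos'],o['contact_force'],o['grip_width'])
E
```

```text
time_s: 4.95
tcp_pos: [0.4577, -0.2174, 0.4819]
eef_rot: [[-1.0, 0.003, 0.007], [0.003, 1.0, -0.007], [-0.007, -0.007, -1.0]]
contact_force: [0.3, -0.4, -3.6]
grip_width: 0.0449
4.95 [[-1.      0.0035  0.0074]
 [ 0.0035  1.     -0.0066]
 [-0.0074 -0.0066 -1.    ]] [ 0.45772593 -0.21744749  0.48189463] [ 0.34249774 -0.36006734 -3.63165546] 0.04490164051253992
```

```bash
python3 -m jog '-0.1 1.5 0 0;-0.3 3 0 0;-0.4 3.7 0 0;-0.4 3.7 0 0;-0.4 3.7 0 0;-0.4 3.7 0 0;-0.4 3.7 0 0;-0.4 3.7 0 0;-0.4 3.7 0 0;-0.4 3.7 0 0;-0.4 3.7 0 0;-0.4 3.2 0 0'
python3 - <<'E'
from bench import telemetry as t,snapshot
import cv2,numpy as np
o=t.get_obs();print(o['time_s'],o['eef_rot'].round(4),o['tcp_pos'],o['contact_force'],o['grip_width'])
E
```

```text
time_s: 5.95
tcp_pos: [0.5012, 0.2057, 0.4734]
eef_rot: [[-1.0, 0.013, -0.001], [0.013, 1.0, -0.01], [0.001, -0.01, -1.0]]
contact_force: [0.7, -0.4, -2.3]
grip_width: 0.0446
5.95 [[-9.999e-01  1.320e-02 -8.000e-04]
 [ 1.320e-02  9.999e-01 -1.000e-02]
 [ 7.000e-04 -1.000e-02 -1.000e+00]] [0.50122884 0.20573787 0.47339483] [ 0.70714132 -0.44885761 -2.27038606] 0.044591456120216616
```

```bash
cat >> h.py <<'E'
def st():
    from bench import telemetry
    o=telemetry.get_obs();R=o['eef_rot'];t=o['tcp_pos']
    dz=R[:2,2]-np.array([.0109,-.0076])
    tail=t[:2]+[.0003,-.0002]+.29*dz
    ctr=t[:2]+[.0003,-.0002]+.216*dz
    print("t",o['time_s'].__round__(2),"tcp",t.round(4),"z",R[:2,2].round(4),"yaw",round(float(np.degrees(R[0,1])),2),"F",o['contact_force'].round(2),"w",round(float(o['grip_width']),4))
    print("lamp tilt",dz.round(4),"tail",tail.round(4),round(float(t[2]-.2897),4))
    return tail
E
python3 -m jog '0 2 0 0;0 1.2 0 0.3;0 0.3 0 0.3;0 0 0 0;0 0 0 0'
python3 - <<'E'
from h import *
tail=st(); print((np.array([.4985,.2453])-tail)*100)
from bench import snapshot
import cv2
a=snapshot("scene")[50:200,280:480];b=snapshot("top")[150:300,60:260]
cv2.imwrite("pics/a1.png",cv2.resize(np.hstack([a,b]),None,fx=2,fy=2,interpolation=cv2.INTER_CUBIC))
E
```

```text
time_s: 6.37
tcp_pos: [0.5003, 0.248, 0.4687]
eef_rot: [[-1.0, 0.017, -0.007], [0.017, 1.0, -0.012], [0.007, -0.012, -1.0]]
contact_force: [-0.0, -0.7, -2.7]
grip_width: 0.045
t 6.37 tcp [0.5003 0.248  0.4687] z [-0.0073 -0.0118] yaw 0.98 F [-0.04 -0.71 -2.65] w 0.045
lamp tilt [-0.0182 -0.0042] tail [0.4953 0.2465] 0.179
[ 0.31700381 -0.12375277]
```

View pics/a1.png

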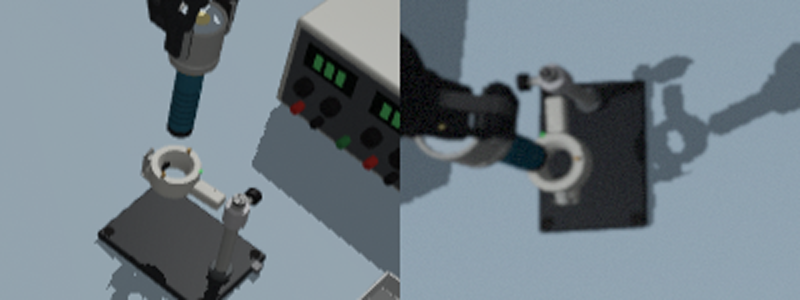

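```bash
python3 -m jog '-0.3 -0.1 1 0;0 0 1 0;0 0 1 0;0 0 0 0;0 0 0 0'
python3 - <<'E'
from h import *
tail=st(); print((np.array([.4985,.2453])-tail)*100)
from bench import snapshot
import cv2
a=snapshot("scene")[90:180,320:420];b=snapshot("top")[180:270,90:190]
cv2.imwrite("pics/a2.png",cv2.resize(np.hstack([a,b]),None,fx=4,fy=4,interpolation=cv2.INTER_CUBIC))
E
```

```text
time_s: 6.88
tcp_pos: [0.5039, 0.2428, 0.4354]
eef_rot: [[-1.0, 0.022, -0.007], [0.022, 1.0, -0.012], [0.007, -0.012, -1.0]]
contact_force: [-0.6, 0.3, -1.3]
grip_width: 0.0446
t 6.88 tcp [0.5039 0.2428 0.4354] z [-0.0074 -0.0123] yaw 1.25 F [-0.61  0.28 -1.3 ] w 0.0446
lamp tilt [-0.0183 -0.0047] tail [0.4989 0.2413] 0.1457
[-0.03604403  0.40468166]
```

View pics/a2.png

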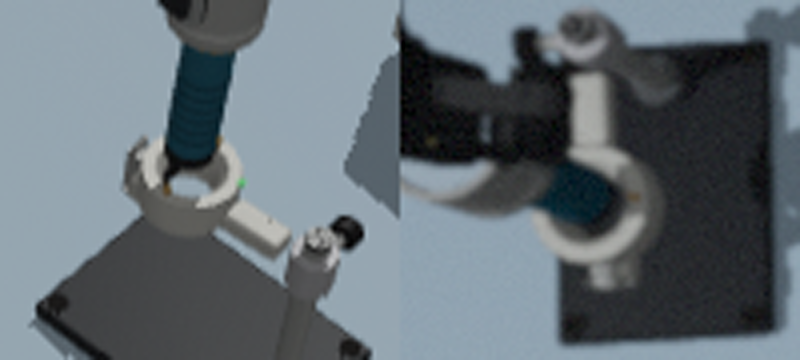

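```bash
cat >> h.py <<'E'
def overlay(name,tail,z):
    import cv2
    from bench import snapshot
    ims=[]
    for n,(x,y) in(("scene",(345,110)),("top",(110,200))):
        im=snapshot(n)[y:y+50,x:x+66];k=6
        r0=cv2.resize(im,None,fx=k,fy=k,interpolation=cv2.INTER_CUBIC);r1=r0.copy()
        for c,zz,r,col in((tail,z+.003,.013,(0,0,255)),(tail,z+.09,.013,(0,0,255)),(tail,z,.010,(0,255,255)),((.4985,.2453),.131,.019,(255,0,255))):
            p=np.array([(proj(n,np.array([c[0]+r*np.cos(q),c[1]+r*np.sin(q),zz]))-[x,y]+.5)*k-.5 for q in np.linspace(0,6.28,60)])
            cv2.polylines(r1,[np.round(p).astype(np.int32)],True,col,1)
        ims.append(np.hstack([r0,r1]))
    cv2.imwrite(name,np.vstack(ims))
E
python3 - <<'E'
from h import *
tail=st();overlay("pics/o1.png",tail,.1457)
E
```

```text
t 6.98 tcp [0.5038 0.243  0.4358] z [-0.0071 -0.0121] yaw 1.24 F [-0.78 -0.37 -1.33] w 0.0451
lamp tilt [-0.018  -0.0045] tail [0.4989 0.2415] 0.1461
```

View pics/o1.png

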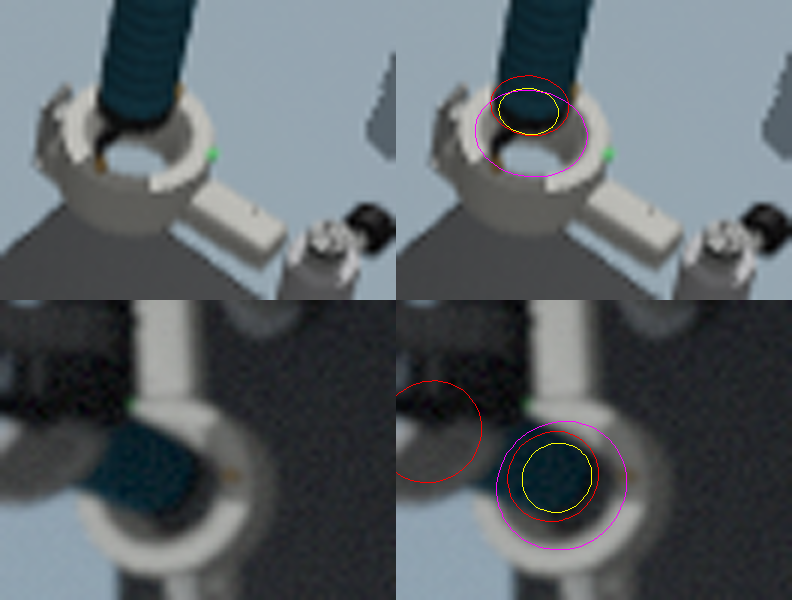

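```bash
python3 -m jog '0.1 0.4 0 0;0 0 0 0;0 0 0 0'; python3 -c "
from h import *
st()"
```

```text
time_s: 7.33
tcp_pos: [0.5029, 0.2478, 0.4374]
eef_rot: [[-1.0, 0.021, -0.004], [0.021, 1.0, -0.011], [0.004, -0.011, -1.0]]
contact_force: [-0.8, -1.5, -2.9]
grip_width: 0.0449
t 7.33 tcp [0.5029 0.2478 0.4374] z [-0.0042 -0.0109] yaw 1.21 F [-0.82 -1.49 -2.88] w 0.0449
lamp tilt [-0.0151 -0.0033] tail [0.4988 0.2467] 0.1477
```

```bash
python3 -m jog '0.1 0 0.5 0;0 0 0.5 0;0 0 0 0;0 0 0 0'; python3 -c "
from h import *
st()"
```

```text
time_s: 7.67
tcp_pos: [0.5015, 0.248, 0.4265]
eef_rot: [[-1.0, 0.021, -0.004], [0.021, 1.0, -0.011], [0.004, -0.011, -1.0]]
contact_force: [-0.2, -0.5, -2.3]
grip_width: 0.0448
t 7.67 tcp [0.5015 0.248  0.4265] z [-0.0038 -0.0107] yaw 1.18 F [-0.17 -0.49 -2.29] w 0.0448
lamp tilt [-0.0147 -0.0031] tail [0.4976 0.2469] 0.1368
```

```bash
python3 -m jog '0 -0.1 0.3 0;0 0 0.3 0;0 0 0 0'; python3 -c "
from h import *
overlay('pics/o2.png',st(),.131)"
```

```text
time_s: 7.92
tcp_pos: [0.5015, 0.2467, 0.4197]
eef_rot: [[-1.0, 0.021, -0.004], [0.021, 1.0, -0.011], [0.004, -0.011, -1.0]]
contact_force: [0.2, 0.5, -3.4]
grip_width: 0.0447
t 7.92 tcp [0.5015 0.2467 0.4197] z [-0.004  -0.0109] yaw 1.19 F [ 0.22  0.49 -3.42] w 0.0447
lamp tilt [-0.0149 -0.0033] tail [0.4975 0.2456] 0.13
```

View pics/o2.png

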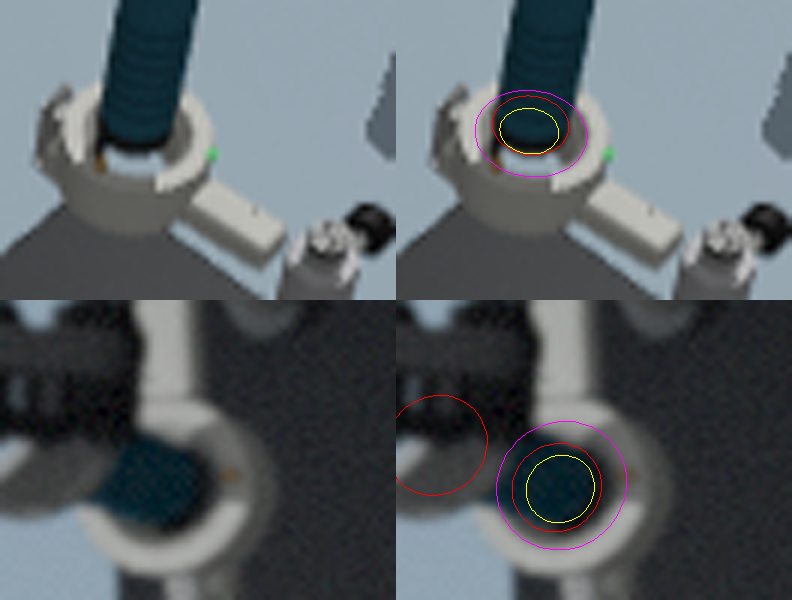

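```bash
python3 -m jog '0 0 0.25 0;0 0 0.25 0;0 0 0 0'; python3 -c "
from h import *
st()"
```

```text
time_s: 8.27
tcp_pos: [0.5016, 0.2467, 0.4151]
eef_rot: [[-1.0, 0.021, -0.003], [0.021, 1.0, -0.01], [0.003, -0.01, -1.0]]
contact_force: [-0.3, 0.3, -3.2]
grip_width: 0.0451
t 8.27 tcp [0.5016 0.2467 0.4151] z [-0.0029 -0.0104] yaw 1.19 F [-0.28  0.26 -3.16] w 0.0451
lamp tilt [-0.0138 -0.0028] tail [0.4979 0.2457] 0.1254
```

```bash
python3 -m jog '0 0 0.2 0;0 0 0.2 0;0 0 0 0'; python3 -c "
from h import *
st()"
```

```text
time_s: 8.52
tcp_pos: [0.5016, 0.2467, 0.4106]
eef_rot: [[-1.0, 0.021, -0.003], [0.021, 1.0, -0.01], [0.003, -0.01, -1.0]]
contact_force: [0.8, -0.0, -1.9]
grip_width: 0.0448
t 8.52 tcp [0.5016 0.2467 0.4106] z [-0.0029 -0.0104] yaw 1.19 F [ 0.79 -0.02 -1.94] w 0.0448
lamp tilt [-0.0138 -0.0028] tail [0.4979 0.2457] 0.1209
```

```bash
python3 -m jog '0 0 0.2 0;0 0 0.1 0;0 0 0 0'; python3 -c "
from h import *
st()"
```

```text
time_s: 8.77
tcp_pos: [0.5016, 0.2467, 0.4073]
eef_rot: [[-1.0, 0.021, -0.003], [0.021, 1.0, -0.01], [0.003, -0.01, -1.0]]
contact_force: [-0.4, 0.1, -2.5]
grip_width: 0.0451
t 8.77 tcp [0.5016 0.2467 0.4073] z [-0.0029 -0.0104] yaw 1.18 F [-0.45  0.14 -2.55] w 0.0451
lamp tilt [-0.0138 -0.0028] tail [0.4979 0.2457] 0.1176
```

```bash
python3 -m jog '0 0 0.15 0;0 0 0.15 0;0 0 0 0'; python3 -c "
from h import *
st()"; python3 -m jog '0 0 0.15 0;0 0 0.15 0;0 0 0 0'; python3 -c "
from h import *
st()"
```

```text
time_s: 9.02
tcp_pos: [0.5018, 0.2467, 0.4044]
eef_rot: [[-1.0, 0.021, -0.002], [0.021, 1.0, -0.01], [0.001, -0.01, -1.0]]
contact_force: [0.6, -0.8, -1.7]
grip_width: 0.0451
t 9.02 tcp [0.5018 0.2467 0.4044] z [-0.0016 -0.01  ] yaw 1.19 F [ 0.64 -0.78 -1.68] w 0.0451
lamp tilt [-0.0125 -0.0024] tail [0.4985 0.2458] 0.1147
time_s: 9.27
tcp_pos: [0.5022, 0.2468, 0.4022]
eef_rot: [[-1.0, 0.021, 0.001], [0.021, 1.0, -0.009], [-0.001, -0.009, -1.0]]
contact_force: [0.5, 0.4, 0.8]
grip_width: 0.0445
t 9.27 tcp [0.5022 0.2468 0.4022] z [ 0.001  -0.0091] yaw 1.19 F [0.46 0.38 0.77] w 0.0445
lamp tilt [-0.0099 -0.0015] tail [0.4996 0.2462] 0.1125
```

```bash
python3 -m jog '0 0 0.2 0;0 0 0.2 0;0 0 0 0'; python3 -c "
from h import *
overlay('pics/o3.png',st(),.11)"
```

```text
time_s: 9.52
tcp_pos: [0.5025, 0.2469, 0.3997]
eef_rot: [[-1.0, 0.021, 0.004], [0.021, 1.0, -0.008], [-0.004, -0.008, -1.0]]
contact_force: [-1.3, -0.4, 5.5]
grip_width: 0.045
t 9.52 tcp [0.5025 0.2469 0.3997] z [ 0.0041 -0.0078] yaw 1.18 F [-1.32 -0.41  5.46] w 0.045
lamp tilt [-0.0068 -0.0002] tail [0.5008 0.2466] 0.11
```

View pics/o3.png

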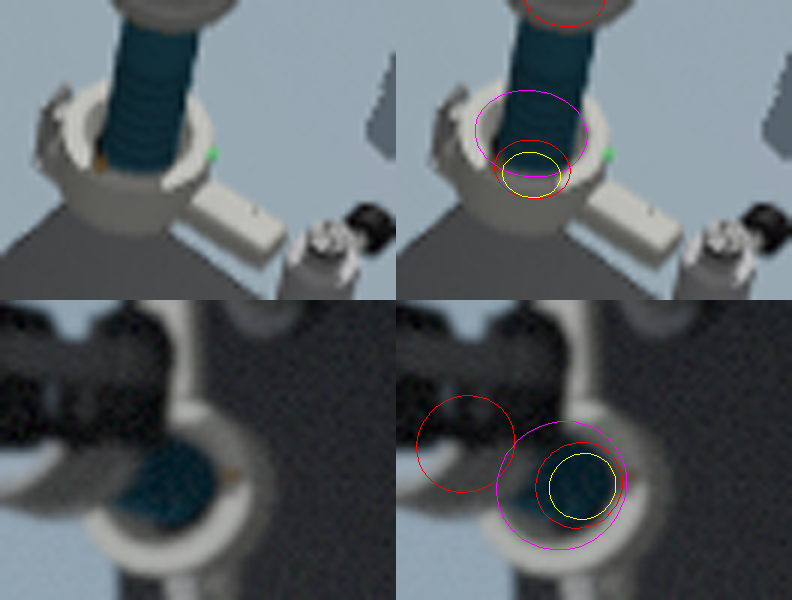

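```bash
python3 -m jog '0 0 0.25 0;0 0 0.25 0'; python3 -c "
from h import *
st()"; python3 -m jog '0 0 0.25 0;0 0 0.25 0'; python3 -c "
from h import *
st()"
```

```text
time_s: 9.78
tcp_pos: [0.5024, 0.247, 0.3961]
eef_rot: [[-1.0, 0.021, 0.005], [0.021, 1.0, -0.007], [-0.005, -0.007, -1.0]]
contact_force: [-2.4, 0.9, 3.0]
grip_width: 0.0445
t 9.78 tcp [0.5024 0.247  0.3961] z [ 0.0052 -0.0068] yaw 1.19 F [-2.36  0.89  3.  ] w 0.0445
lamp tilt [-0.0057  0.0008] tail [0.5011 0.247 ] 0.1064
time_s: 9.95
tcp_pos: [0.5023, 0.2472, 0.3915]
eef_rot: [[-1.0, 0.021, 0.005], [0.021, 1.0, -0.006], [-0.006, -0.006, -1.0]]
contact_force: [-1.6, -0.6, 7.3]
grip_width: 0.0447
t 9.95 tcp [0.5023 0.2472 0.3915] z [ 0.0054 -0.006 ] yaw 1.19 F [-1.63 -0.64  7.27] w 0.0447
lamp tilt [-0.0055  0.0016] tail [0.501  0.2474] 0.1018
```

```bash
python3 -m jog '0.05 0 0.3 0;0.05 0 0.3 0;0 0 0.3 0'; python3 -c "
from h import *
st()"; python3 -m jog '0 0 0.3 0;0 0 0.3 0;0 0 0.3 0'; python3 -c "
from h import *
st()"
```

```text
time_s: 10.2
tcp_pos: [0.5015, 0.2472, 0.3835]
eef_rot: [[-1.0, 0.021, 0.008], [0.021, 1.0, -0.005], [-0.008, -0.005, -1.0]]
contact_force: [-2.3, -0.8, 8.6]
grip_width: 0.0451
t 10.2 tcp [0.5015 0.2472 0.3835] z [ 0.0078 -0.0055] yaw 1.18 F [-2.25 -0.82  8.64] w 0.0451
lamp tilt [-0.0031  0.0021] tail [0.5009 0.2476] 0.0938
time_s: 10.45
tcp_pos: [0.5016, 0.2471, 0.3754]
eef_rot: [[-1.0, 0.02, 0.009], [0.02, 1.0, -0.005], [-0.009, -0.005, -1.0]]
contact_force: [-2.9, 0.5, 8.2]
grip_width: 0.0448
t 10.45 tcp [0.5016 0.2471 0.3754] z [ 0.009  -0.0052] yaw 1.17 F [-2.9   0.5   8.23] w 0.0448
lamp tilt [-0.0019  0.0024] tail [0.5013 0.2476] 0.0857
```

```bash
python3 -m jog '0.1 0 0.3 0;0.1 0 0.3 0;0 0 0.3 0;0 0 0.3 0'; python3 -c "
from h import *
st()"
```

```text
time_s: 10.78
tcp_pos: [0.5, 0.2471, 0.3645]
eef_rot: [[-1.0, 0.02, 0.013], [0.02, 1.0, -0.005], [-0.013, -0.004, -1.0]]
contact_force: [-2.3, -0.2, 7.7]
grip_width: 0.0447
t 10.78 tcp [0.5    0.2471 0.3645] z [ 0.0128 -0.0045] yaw 1.15 F [-2.33 -0.22  7.75] w 0.0447
lamp tilt [0.0019 0.0031] tail [0.5009 0.2478] 0.0748
```

Run:
```python
from bench import snapshot
import cv2,numpy as np
a=snapshot("scene")[70:190,310:430];b=snapshot("top")[170:290,80:200]
cv2.imwrite("pics/b1.png",cv2.resize(np.hstack([a,b]),None,fx=3,fy=3,interpolation=cv2.INTER_CUBIC))
```

```text
(no output)
```

View pics/b1.png

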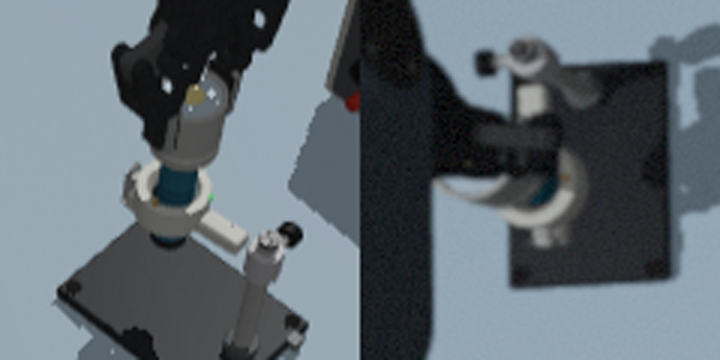

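```bash
python3 -m jog '0.05 0 0.3 0;0.05 0 0.3 0;0 0 0.3 0;0 0 0.3 0;0 0 0.3 0;0 0 0.3 0'; python3 -c "
from h import *
st()"; python3 -m jog '0.05 0 0.3 0;0.05 0 0.3 0;0 0 0.3 0;0 0 0.3 0'; python3 -c "
from h import *
st()"
```

```text
time_s: 11.38
tcp_pos: [0.4995, 0.2471, 0.348]
eef_rot: [[-1.0, 0.02, 0.016], [0.02, 1.0, -0.004], [-0.016, -0.004, -1.0]]
contact_force: [-3.3, -0.8, 9.0]
grip_width: 0.0448
t 11.38 tcp [0.4995 0.2471 0.348 ] z [ 0.0159 -0.0039] yaw 1.14 F [-3.33 -0.83  9.02] w 0.0448
lamp tilt [0.005  0.0037] tail [0.5013 0.248 ] 0.0583
time_s: 11.72
tcp_pos: [0.4989, 0.2472, 0.3371]
eef_rot: [[-1.0, 0.02, 0.018], [0.02, 1.0, -0.003], [-0.018, -0.003, -1.0]]
contact_force: [-2.9, -0.2, 8.9]
grip_width: 0.0446
t 11.72 tcp [0.4989 0.2472 0.3371] z [ 0.0181 -0.0033] yaw 1.12 F [-2.89 -0.22  8.92] w 0.0446
lamp tilt [0.0072 0.0043] tail [0.5012 0.2482] 0.0474
```

```bash
python3 -m jog '0.05 0 0.25 0;0 0 0.25 0;0 0 0.25 0'; python3 -c "
from h import *
st()"; python3 -m jog '0.05 0 0.15 0;0 0 0.15 0'; python3 -c "
from h import *
st()"
```

```text
time_s: 11.97
tcp_pos: [0.4986, 0.2472, 0.3302]
eef_rot: [[-1.0, 0.019, 0.019], [0.019, 1.0, -0.003], [-0.02, -0.003, -1.0]]
contact_force: [-3.0, -0.3, 7.9]
grip_width: 0.0447
t 11.97 tcp [0.4986 0.2472 0.3302] z [ 0.0195 -0.003 ] yaw 1.11 F [-3.   -0.29  7.88] w 0.0447
lamp tilt [0.0086 0.0046] tail [0.5014 0.2483] 0.0405
time_s: 12.13
tcp_pos: [0.4982, 0.2472, 0.3275]
eef_rot: [[-1.0, 0.019, 0.02], [0.019, 1.0, -0.003], [-0.02, -0.003, -1.0]]
contact_force: [-2.6, -1.8, 7.6]
grip_width: 0.0448
t 12.13 tcp [0.4982 0.2472 0.3275] z [ 0.0204 -0.0029] yaw 1.1 F [-2.55 -1.79  7.57] w 0.0448
lamp tilt [0.0095 0.0047] tail [0.5012 0.2484] 0.0378
```

Run:
```python
from bench import snapshot
import cv2,numpy as np
a=snapshot("scene")[90:170,330:410]
cv2.imwrite("pics/b2.png",cv2.resize(a,None,fx=6,fy=6,interpolation=cv2.INTER_CUBIC))
```

```text
(no output)
```

View pics/b2.png

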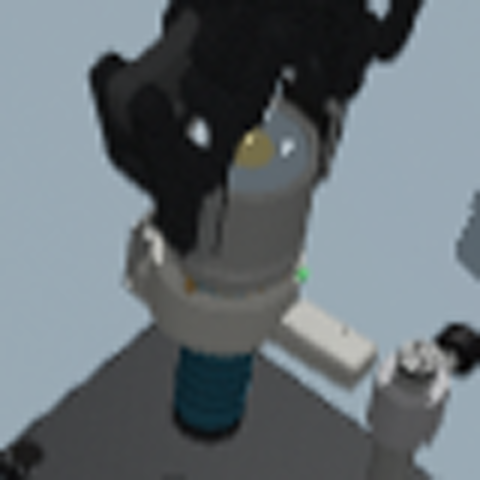

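```bash
python3 -m jog '0 0 0.15 0;0 0 0.15 0'; python3 -c "
from h import *
st()"; python3 -m jog '0 0 0.1 0;0 0 0.1 0'; python3 -c "
from h import *
st()"
```

```text
time_s: 12.35
tcp_pos: [0.4983, 0.2472, 0.3249]
eef_rot: [[-1.0, 0.019, 0.021], [0.019, 1.0, -0.003], [-0.021, -0.002, -1.0]]
contact_force: [-2.6, -1.0, 8.0]
grip_width: 0.0447
t 12.35 tcp [0.4983 0.2472 0.3249] z [ 0.0209 -0.0028] yaw 1.1 F [-2.64 -0.96  8.  ] w 0.0447
lamp tilt [0.01   0.0048] tail [0.5015 0.2484] 0.0352
time_s: 12.52
tcp_pos: [0.4982, 0.2472, 0.3233]
eef_rot: [[-1.0, 0.019, 0.021], [0.019, 1.0, -0.003], [-0.021, -0.002, -1.0]]
contact_force: [-2.5, -0.2, 9.4]
grip_width: 0.0451
t 12.52 tcp [0.4982 0.2472 0.3233] z [ 0.021  -0.0029] yaw 1.08 F [-2.48 -0.2   9.42] w 0.0451
lamp tilt [0.0101 0.0047] tail [0.5014 0.2484] 0.0336
```

```bash
python3 -m jog '0 0 0.12 0'; python3 -m jog '0 0 0.12 0'; python3 -m jog '0 0 0.12 0'
```

```text
time_s: 12.6
tcp_pos: [0.4982, 0.2472, 0.3225]
eef_rot: [[-1.0, 0.019, 0.021], [0.019, 1.0, -0.003], [-0.021, -0.002, -1.0]]
contact_force: [-3.0, -0.9, 7.8]
grip_width: 0.0448
time_s: 12.68
tcp_pos: [0.4982, 0.2473, 0.3216]
eef_rot: [[-1.0, 0.019, 0.021], [0.019, 1.0, -0.003], [-0.021, -0.002, -1.0]]
contact_force: [-2.7, -1.2, 8.6]
grip_width: 0.0449
time_s: 12.77
tcp_pos: [0.4982, 0.2473, 0.3208]
eef_rot: [[-1.0, 0.019, 0.022], [0.019, 1.0, -0.003], [-0.022, -0.002, -1.0]]
contact_force: [-2.9, -0.9, 10.1]
grip_width: 0.0447
```

```bash
python3 -m jog '0 0 0.1 0'|grep -E "tcp|force"; python3 -m jog '0 0 0.1 0'|grep -E "tcp|force"; python3 -c "
from h import *
overlay('pics/o4.png',st(),.03)"
```

```text
tcp_pos: [0.4982, 0.2473, 0.3201]
contact_force: [-3.3, -0.5, 9.1]
tcp_pos: [0.4981, 0.2473, 0.3195]
contact_force: [-3.9, -0.8, 9.4]
t 12.93 tcp [0.4981 0.2473 0.3195] z [ 0.0218 -0.0028] yaw 1.06 F [-3.88 -0.83  9.43] w 0.0445
lamp tilt [0.0109 0.0048] tail [0.5016 0.2485] 0.0298
```

View pics/o4.png

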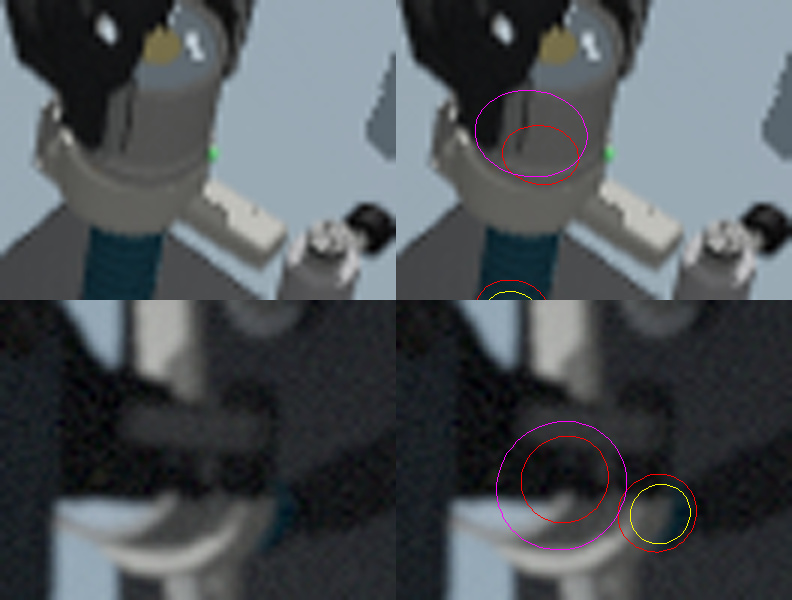

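```bash
python3 -m jog '0 0 0.1 0'|grep -E "tcp|force"; python3 -m jog '0 0 0.1 0'|grep -E "tcp|force"; python3 -m jog '0 0 0.1 0'|grep -E "tcp|force"
```

```text
tcp_pos: [0.4981, 0.2473, 0.3189]
contact_force: [-3.6, -1.8, 9.5]
tcp_pos: [0.4981, 0.2473, 0.3184]
contact_force: [-3.5, -0.9, 10.1]
tcp_pos: [0.4981, 0.2473, 0.3178]
contact_force: [-2.9, -1.4, 9.1]
```

```bash
python3 -m jog '0 0 0.12 0'|grep -E "tcp|force"; python3 -m jog '0 0 0.12 0'|grep -E "tcp|force"; python3 -m jog '0 0 0.12 0'|grep -E "tcp|force";  python3 - <<'E'
from bench import snapshot
import cv2,numpy as np
a=snapshot("scene")[90:170,330:410]
cv2.imwrite("pics/b3.png",cv2.resize(a,None,fx=7,fy=7,interpolation=cv2.INTER_CUBIC))
E
```

```text
tcp_pos: [0.498, 0.2474, 0.3172]
contact_force: [-6.7, -1.6, 14.2]
tcp_pos: [0.4979, 0.2474, 0.3168]
contact_force: [-6.8, -2.1, 17.9]
tcp_pos: [0.4978, 0.2474, 0.3166]
contact_force: [-7.6, -2.5, 19.3]
```

View pics/b3.png

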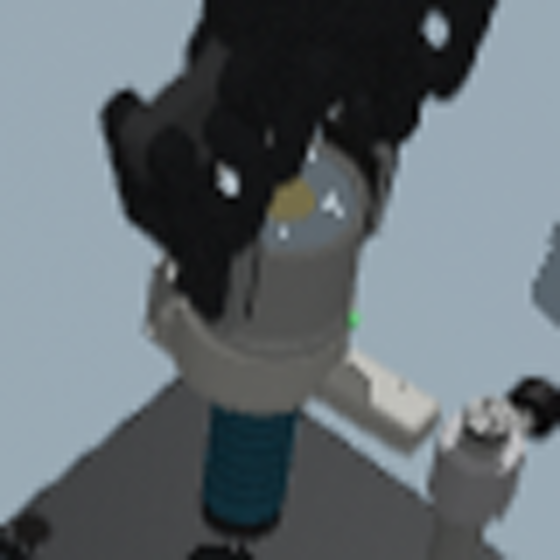

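```bash
python3 -m jog '0.05 0 0 0;0 0 0 0'|grep -E "tcp|force"; python3 -m jog '0 0 0 0;0 0 0 0;0 0 0 0;0 0 0 0;0 0 0 0;0 0 0 0' 0.6; python3 -c "
from h import *
st()"
```

```text
tcp_pos: [0.4974, 0.2474, 0.3183]
contact_force: [-3.6, -1.5, 6.0]
time_s: 14.25
tcp_pos: [0.4972, 0.2472, 0.3169]
eef_rot: [[-1.0, 0.017, 0.023], [0.017, 1.0, -0.004], [-0.023, -0.003, -1.0]]
contact_force: [0.3, 0.2, 0.8]
grip_width: 0.0683
t 14.25 tcp [0.4972 0.2472 0.3169] z [ 0.0234 -0.0036] yaw 1.0 F [0.34 0.19 0.81] w 0.0683
lamp tilt [0.0125 0.004 ] tail [0.5011 0.2481] 0.0272
```

```bash
python3 -m jog '0 0 -1.5 0;0 0 -3 0;0 0 -4 0;0 0 -4 0;0 0 0 0;0 0 0 0' 1
python3 - <<'E'
from h import *
from bench import snapshot
import cv2
S=snapshot("scene");T=snapshot("top");cv2.imwrite("pics/S5.png",S);cv2.imwrite("pics/T5.png",T)
cv2.imwrite("pics/b4.png",np.hstack([cv2.resize(S[110:170,340:400],None,fx=6.5,fy=6.5,interpolation=cv2.INTER_CUBIC),cv2.resize(T[195:255,110:170],None,fx=6.5,fy=6.5,interpolation=cv2.INTER_CUBIC)]))
E
```

```text
time_s: 14.75
tcp_pos: [0.494, 0.2475, 0.4449]
eef_rot: [[-1.0, 0.018, 0.018], [0.017, 1.0, -0.006], [-0.018, -0.005, -1.0]]
contact_force: [-0.7, 0.4, -1.4]
grip_width: 0.0853
```

View pics/b4.png

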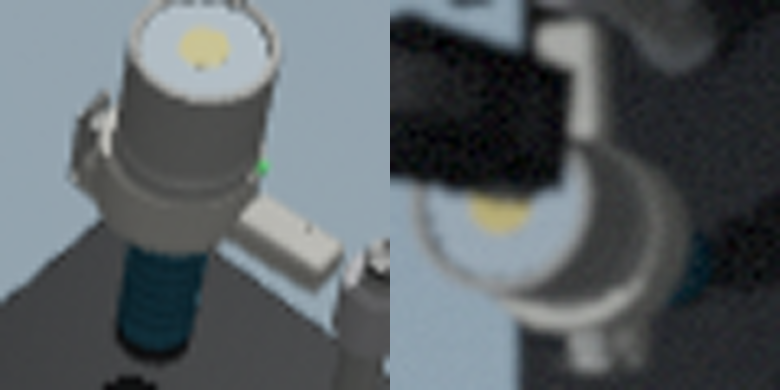

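```bash
python3 -m jog '0 0 -2.5 0;0 0 -2.5 0;0 0 0 0;0 0 0 0' 1
python3 - <<'E'
from h import *
from bench import snapshot
import cv2
S=snapshot("scene");T=snapshot("top");cv2.imwrite("pics/S6.png",S);cv2.imwrite("pics/T6.png",T)
cv2.imwrite("pics/b5.png",np.hstack([cv2.resize(S[100:160,340:400],None,fx=6.5,fy=6.5,interpolation=cv2.INTER_CUBIC),cv2.resize(T[195:255,100:160],None,fx=6.5,fy=6.5,interpolation=cv2.INTER_CUBIC)]))
st()
# yellow blob centroid in scene
h=cv2.cvtColor(S[100:160,340:400],cv2.COLOR_BGR2HSV)
m=((h[...,0]>20)&(h[...,0]<35)&(h[...,1]>60)&(h[...,2]>120)).astype(np.uint8)
ys,xs=np.nonzero(m);print(len(xs),xs.mean()+340,ys.mean()+100)
for z in(.270,.275,.280):print(plane("scene",(xs.mean()+340,ys.mean()+100),z))
E
```

```text
time_s: 15.18
tcp_pos: [0.4934, 0.2478, 0.4899]
eef_rot: [[-1.0, 0.018, 0.008], [0.017, 1.0, -0.01], [-0.008, -0.01, -1.0]]
contact_force: [0.3, 0.4, -0.0]
grip_width: 0.0857
t 15.28 tcp [0.4934 0.2478 0.4897] z [ 0.008  -0.0098] yaw 1.01 F [-0.94 -0.3   0.48] w 0.0853
lamp tilt [-0.0029 -0.0022] tail [0.4929 0.2469] 0.2
27 371.0740740740741 116.74074074074073
[0.55186083 0.17988646 0.27      ]
[0.55461448 0.17628302 0.275     ]
[0.55736813 0.17267958 0.28      ]
```

View pics/b5.png

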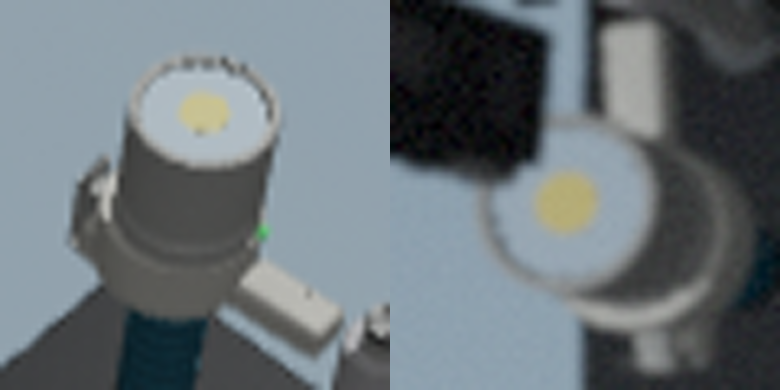

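Run:
```python
from h import *
import cv2
def yel(f,x,y,w=60):
    h=cv2.cvtColor(cv2.imread(f)[y:y+w,x:x+w],cv2.COLOR_BGR2HSV)
    m=((h[...,0]>18)&(h[...,0]<36)&(h[...,1]>55)&(h[...,2]>110)).astype(np.uint8)
    ys,xs=np.nonzero(m);return np.array([xs.mean()+x,ys.mean()+y]),len(xs)
a,n=yel("pics/S6.png",340,100);b,k=yel("pics/T6.png",100,195);print(a,n,b,k,tri(a,b))
a,n=yel("pics/scene0.png",140,230);b,k=yel("pics/top0.png",380,230,50);print(a,n,b,k,tri(a,b))
```

```text
[371.07407407 116.74074074] 27 [126.64705882 225.66666667] 51 (array([0.50056912, 0.2466618 , 0.17696562]), array([-0.1186259 ,  0.05288996, -0.09161545, -0.05354325]))
[164.68 246.98] 50 [404.56603774 257.54716981] 53 (array([ 0.46183788, -0.22006036,  0.14723947]), array([ 0.04732811, -0.00026794,  0.03780761,  0.02451957]))
```

```bash
python3 -m jog '-0.55 0.1 0 0;0 0 1 0;0 0 2 0;0 0 2 0;0 0 2 0;0 0 1 0;0 0 0 0;0 0 0 0' -1 20; python3 -c "
from h import *
st()
from bench import telemetry
o=telemetry.get_obs();print(o['tcp_pos']+.18*o['eef_rot'][:,2])"
```

```text
time_s: 15.95
tcp_pos: [0.4996, 0.2473, 0.3959]
eef_rot: [[-1.0, 0.018, -0.002], [0.018, 1.0, -0.014], [0.002, -0.014, -1.0]]
contact_force: [-0.2, -0.1, -1.0]
grip_width: -0.0
t 15.95 tcp [0.4996 0.2473 0.3959] z [-0.0023 -0.0139] yaw 1.02 F [-0.16 -0.09 -1.02] w -0.0
lamp tilt [-0.0132 -0.0063] tail [0.4961 0.2453] 0.1062
[0.49923419 0.24484664 0.21587277]
```

```bash
python3 -m jog '-0.13 0.18 0.8 0;0 0 0.8 0;0 0 0.5 0;0 0 0 0'|grep -E "tcp|force"; python3 -m jog '0 0 0.3 0;0 0 0 0'|grep -E "tcp|force"; python3 -m jog '0 0 0.25 0;0 0 0 0'|grep -E "tcp|force"
```

```text
tcp_pos: [0.5013, 0.2491, 0.3732]
contact_force: [0.5, -0.0, 0.7]
tcp_pos: [0.5013, 0.2491, 0.37]
contact_force: [-0.4, -0.3, 0.1]
tcp_pos: [0.5014, 0.2491, 0.3678]
contact_force: [-0.4, -0.6, -0.1]
```

```bash
for i in 1; do python3 -m jog '0 0 0.2 0;0 0 0 0'|grep -E "tcp|force"; python3 -m jog '0 0 0.2 0;0 0 0 0'|grep -E "tcp|force"; python3 -m jog '0 0 0.15 0;0 0 0 0'|grep -E "tcp|force"; done
```

```text
tcp_pos: [0.5015, 0.2491, 0.366]
contact_force: [-0.5, -0.5, -0.3]
tcp_pos: [0.5015, 0.249, 0.3641]
contact_force: [0.6, 0.8, -0.8]
tcp_pos: [0.5015, 0.249, 0.3625]
contact_force: [0.2, 0.0, 0.3]
```

```bash
python3 -m jog '0 0 0.2 0;0 0 0 0'|grep -E "tcp|force"; python3 -m jog '0 0 0.2 0;0 0 0 0'|grep -E "tcp|force"; python3 -m jog '0 0 0.2 0;0 0 0 0'|grep -E "tcp|force"
```

```text
tcp_pos: [0.5015, 0.249, 0.3603]
contact_force: [0.4, 1.0, 0.0]
tcp_pos: [0.5015, 0.249, 0.3581]
contact_force: [0.4, 0.7, -0.2]
tcp_pos: [0.5015, 0.2489, 0.3558]
contact_force: [0.2, 0.2, -0.1]
```

Run:
```python
from h import *
from bench import snapshot
import cv2
st()
S=snapshot("scene")
cv2.imwrite("pics/b6.png",cv2.resize(S[60:170,310:420],None,fx=5,fy=5,interpolation=cv2.INTER_CUBIC))
```

```text
t 17.62 tcp [0.5015 0.2489 0.3558] z [ 0.0012 -0.0125] yaw 1.02 F [ 0.25  0.21 -0.05] w -0.0001
lamp tilt [-0.0097 -0.0049] tail [0.499  0.2473] 0.0661
```

View pics/b6.png

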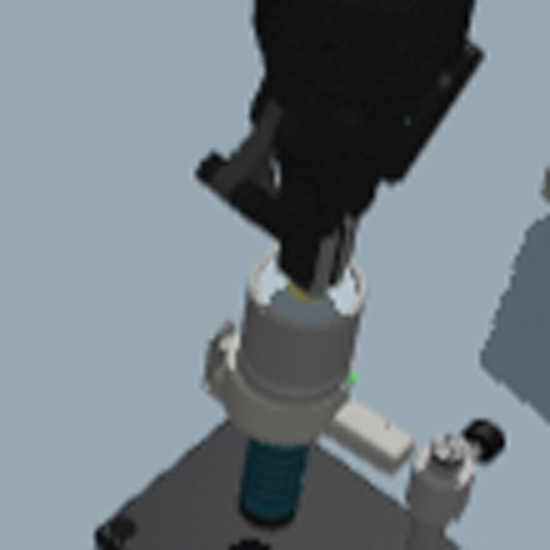

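```bash
python3 -m jog '0 0 0.2 0;0 0 0 0'|grep -E "tcp|force"; python3 -m jog '0 0 0.15 0;0 0 0 0'|grep -E "tcp|force"; python3 -m jog '0 0 0.1 0'|grep -E "tcp|force"; python3 -m jog '0 0 0.1 0'|grep -E "tcp|force"
```

```text
tcp_pos: [0.5016, 0.249, 0.3539]
contact_force: [-0.3, 0.4, 1.0]
tcp_pos: [0.5016, 0.2489, 0.3523]
contact_force: [-0.1, 0.0, -0.7]
tcp_pos: [0.5017, 0.2489, 0.3514]
contact_force: [-0.9, 0.4, 1.5]
tcp_pos: [0.5017, 0.249, 0.3505]
contact_force: [-2.7, -0.1, 6.1]
```

```bash
python3 -m jog '0 0 0.1 0'|grep -E "tcp|force"; python3 -m jog '0 0 0.1 0'|grep -E "tcp|force"
```

```text
tcp_pos: [0.5016, 0.249, 0.35]
contact_force: [-5.0, -0.6, 10.9]
tcp_pos: [0.5014, 0.2491, 0.3497]
contact_force: [-5.8, -0.9, 12.9]
```

```bash
python3 -m jog '0 0 0.1 0'|grep -E "tcp|force"; python3 -m jog '0 0 0.1 0'|grep -E "tcp|force"; python3 -m jog '0 0 0.1 0'|grep -E "tcp|force"
```

```text
tcp_pos: [0.5013, 0.2491, 0.3496]
contact_force: [-5.7, -0.8, 12.8]
tcp_pos: [0.5013, 0.2492, 0.3496]
contact_force: [-4.8, -2.3, 11.5]
tcp_pos: [0.5012, 0.2492, 0.3496]
contact_force: [-5.2, -2.5, 12.3]
```

```bash
python3 -m jog '0 0 0.14 0'|grep -E "tcp|force"; python3 -m jog '0 0 0.14 0'|grep -E "tcp|force"
```

```text
tcp_pos: [0.5011, 0.2492, 0.3493]
contact_force: [-7.2, -2.1, 14.8]
tcp_pos: [0.5009, 0.2492, 0.3492]
contact_force: [-6.3, -1.8, 14.9]
```

The lamp is rigidly seated: pushing with 15 N gives no further travel, while it slid at about 8–9 N. I'll back off and check.

```bash
python3 -m jog '0 0 -0.3 0;0 0 -0.5 0;0 0 -2 0;0 0 -3 0;0 -2 -3.5 0;0 -3.5 -1 0;0 -3.5 0 0;0 -3.5 0 0;0 -3.5 0 0;0 -3.5 0 0;0 0 0 0;0 0 0 0'
python3 - <<'E'
from h import *
from bench import snapshot
import cv2
S=snapshot("scene");T=snapshot("top");cv2.imwrite("pics/S7.png",S);cv2.imwrite("pics/T7.png",T)
cv2.imwrite("pics/b7.png",np.hstack([cv2.resize(S[100:190,330:420],None,fx=4.4,fy=4.4,interpolation=cv2.INTER_CUBIC),cv2.resize(T[180:270,90:180],None,fx=4.4,fy=4.4,interpolation=cv2.INTER_CUBIC)]))
def yel(f,x,y,w=60):
    h=cv2.cvtColor(cv2.imread(f)[y:y+w,x:x+w],cv2.COLOR_BGR2HSV)
    m=((h[...,0]>18)&(h[...,0]<36)&(h[...,1]>55)&(h[...,2]>110)).astype(np.uint8)
    ys,xs=np.nonzero(m);return np.array([xs.mean()+x,ys.mean()+y]),len(xs)
a,n=yel("pics/S7.png",340,100);b,k=yel("pics/T7.png",100,195);print(a,n,b,k,tri(a,b))
E
```

```text
time_s: 19.75
tcp_pos: [0.4961, 0.048, 0.4618]
eef_rot: [[-1.0, 0.015, 0.007], [0.015, 1.0, -0.012], [-0.007, -0.012, -1.0]]
contact_force: [-0.3, 0.9, 0.2]
grip_width: -0.0003<stdin>:9: RuntimeWarning: Mean of empty slice.
  ret = ret.dtype.type(ret / rcount)
Traceback (most recent call last):
  File "h.py", line 10, in tri
    r=least_squares(lambda X:np.r_[proj("scene",X)-s,proj("top",X)-t],[.4,0,.1]);return r.x,r.fun
ValueError: Residuals are not finite in the initial point.
```

View pics/b7.png

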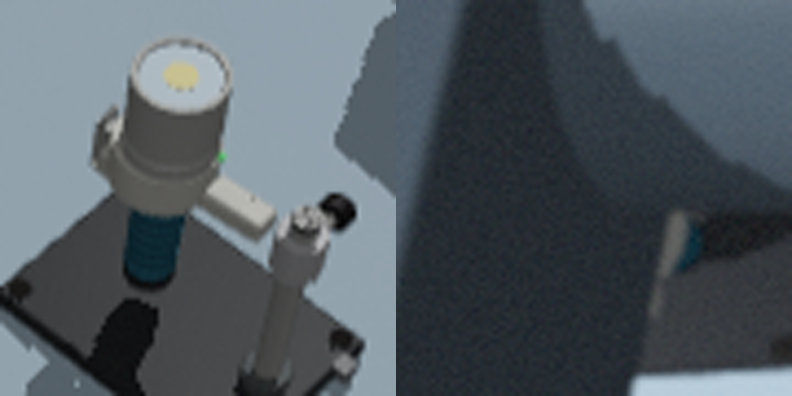

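View pics/S7.png

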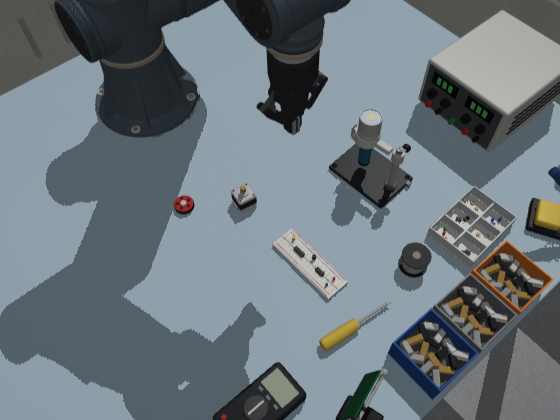

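```bash
python3 -c "
from bench import ticket,telemetry
o=telemetry.get_obs();print(o['time_s'],o['contact_force'].round(2),abs(o['qvel']).max())
print(ticket.job_done())"
```

```text
19.85 [ 0.4   0.   -0.04] 1.5579631618860463
the job is handed in; nothing more can be done
None
```

The lamp is in its charging stand with the head down on the ring. I let go, moved the hand clear and handed the job in at about 19.9 s. The hand-in gave no verdict.

- **Insertion:** I took the lamp by the upper head and carried it upright. The tail went through the ring with less than 4 N sideways until the head landed. Sliding past the spring pad took about 8–9 N, and at landing the force rose to about 19 N.
- **Seating:** When I relaxed before letting go, the hand rose about 1.5 mm, so the lamp may have lifted slightly. After opening, I pressed gently on the lens with closed fingers. It took up to 15 N with no further travel, well above the sliding force, so the head should be home on the rim.
- **Last checks:** The last scene picture shows the lamp upright in the ring, with nothing else on the bench visibly moved. The tool force read about zero with the hand clear.
- **Not confirmed:**
  - The contact travel can't be seen directly, so the charging contacts are inferred from the seating force.
  - The last height check from both cameras failed because the arm blocked the top view.
  - Taken before the final press, that check put the lamp top at 177 mm. My pre-grasp sighting of the ring (rim at 131 mm) would put it at about 179 mm. The 2 mm difference is within camera accuracy.

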